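# Level the worktop scale

### The arm

A 6-joint arm with a two-finger parallel gripper is mounted at the origin on a cart in front of the work surface, level with it; the furniture and walls round the work are solid. World frame = base frame: x ahead of the robot, y to its left, z up, the work surface at z = 0. Lengths are in m, angles in rad, forces in N, time in s.
With the tool pointing down it reaches from about 0.25 to 0.85 m from the base axis. Payload 12.5 kg.
Tool frame: the origin (TCP) lies at the very end of the fingers, on their centre line; the grasp point (between the pads) lies 19 mm behind it; z points along the fingers, y is the line along which they close (so a half turn about z gives the same grasp; the last joint's range is limited). The gripper opens to 93 mm and grips with 3 to 60 N. Pads are 15 mm wide; open, the fingers measure 128 mm over their backs; the gripper's body (75 mm by 188 mm) begins 65 mm behind the grasp point.
Start: joints at [-1.194, 0.351, 1.652, -0, 1.139, -0.085], TCP at [0.245, -0.492, 0.219] pointing down, gripper open.
Joint ranges: [-2.75, 2.75], [-0.79, 2.1], [0.01, 2.65], [-1.57, 4.71], [0.07, 3.14], [-2.87, 2.87]. Speed limits (rad/s): [2.22, 2.22, 2.79, 3.14, 3.14, 3.14].

### API

Orientations are given as a 3x3 rotation matrix whose columns are the frame's x, y, z axes.
In Python, from rig import observe, read_camera, close_job, silhouettes gives the robot as it stands.
- The arm moves only by the tool move_arm, never from a script. Its argument "moves" is a list of rows, each a list of 6 numbers: the shift along the tool's x, y, z in m, then the turn, a rotation vector about the tool's x, y, z in rad. A call has 1 to 20 rows; each row is the pose to reach, as a shift and turn from the pose commanded when the call began, along the tool's axes at that moment; what a row does not reach only later rows make up. A row lasts 1/12 s, in which the tool goes at most 41.7 mm and 7.16 degrees, less where a joint would pass 70% of its speed; a pose out of reach is approached as far as the arm can. A call with a gripper value outside its range is refused whole. "gripper" is the closure, from -1 (fully open) to 1 (shut), set as the call begins (left out, the last holds). The fingers move at their own pace and stop on an object; the grip force is fixed at half the most. Time passes only in rows, so rows that repeat a pose let the fingers close. It gives the time, the measured TCP pose, the force, the opening and the grip force at its end, in the units of the state.
- observe(): the state, without advancing time (a new reading comes with each control period).
- read_camera(name): name is "scene" or "top" or "wrist"; returns a dict with "color" (400x640x3 uint8, blue, green, red), "mtx" (3x3 intrinsics, pixels), "D" ([k1, k2, p1, p2, k3] as OpenCV has them; the pictures are not rectified), "position" and "orientation" of the camera in the world; the wrist camera has in their place "T_tool_cam" (4x4, takes a point from camera to tool coordinates, whose origin is the TCP and whose axes are the flange's). Camera axes: x right, y down, z forward; pixel columns grow to the right and rows downward; lengths in m; the calibration is good to about 2 mm. A picture is of the moment at which its call begins: read the wrist's pose just before it. There is no depth.
- close_job(): hands the job in; it is judged then, once.
Trained networks look in the newest picture that a camera, given by its name, has taken for a name from the list of things; names that differ only in an ending like _2 or _b are one class to them, and where a whole thing is asked for, a point or a joint stands for the part that bears it (a point fixed in the world has none). Each returns a list of dicts, best first, with "score" (0 to 1); they miss things now and then, are a little off and sometimes report something else, mostly with a low value. They report only what shows in the picture. A call takes as long as a camera call.
- silhouettes(query, camera): "region" (400x640 bool, what is visible of it) and "extent" ([left, top, width, height] in pixels, round what is visible of it).
The state is a dict: "time": time; "joint_pos": joint angles; "qvel": joint speeds; "joint_torque": joint torques, N m; "position": TCP position; "eef_rot": TCP orientation; "contact_force": force on the tool from outside, world axes, zero at the start; "torque": the same for the moment, N m; "finger_gap": finger opening in m; "grasp_force": force on a finger pad.
Only numpy, scipy, OpenCV 4.12 (cv2) and the standard library are available. Lean on these libraries where they do the work, as an engineer would, in place of code of your own. Each camera call takes 0.05 s, during which the arm holds its last target. There are 200 camera calls.

### The job

Switch on the kitchen platform scale: press the round button on its console fully down and let it come up again. Then take hold of the upright grip of the levelling knob on the platform, press the sprung platform down until its levelling foot stands firmly on the base, as a load would press it, and keeping it pressed turn the knob until the bubble of the spirit level rests centred between its two marks. Finish while still holding the knob and pressing it down, with the bubble centred; do not let go, and leave the cup, spice jar, timer and tin where they stand.

Things in the scene. Friction and masses are not known exactly. Their poses are not given: they have to be found in the camera images.
- scale: low platform scale, 160 (x) x 335 (y) x 45 mm high, fixed on the worktop; origin at the centre of its underside, z up. Its y axis runs from the levelling knob (axis at x = 0, y = -105 mm) to the grey console with push button and display (centre at y = +137 mm, 60 mm wide, top 45 mm above the worktop).
- deck: the scale's aluminium platform, 156 x 262 x 14 mm, top about 42 mm above the worktop, hinged along the scale's x axis next to the console; origin on the hinge line, 35 mm above the worktop. A spring holds its knob end 5 mm above level until pressed; pressed, it rests on its levelling foot.
- power_button_top (a point): centre of the top of the round push button on the console, 26 mm in diameter; pressed straight down it travels 6 mm and needs about 4 N to be fully down, and springs back. This point moves with the button.
- power_button (a joint): travel of the push button: 0 up, 0.006 m fully down
- knob_grip (a point): centre (half-way up) of the upright grip bar of the levelling knob at the platform's end: bar 50 mm long (this point's x axis), 14 mm thick (y axis), 28 mm high. Below it is the knob's flange, 58 mm across, its top 14 mm below this point. About 9 N straight down presses the platform firmly on its foot; this point then goes down 14 to 19 mm in all.
- bubble_mid (a point): centre of the white bubble, 16 mm long, 10 mm wide, in the spirit level (straight 90 mm vial along the scale's y axis, on the platform's front part). It runs to the higher end: to +y of vial_mid while the pressed foot is too short, to -y while the platform is up on its spring or the foot too long. With the platform pressed it moves about 14.5 mm per radian of the knob (to -y for clockwise).
- vial_mid (a point): centre of the vial, midway between the two marks across it, which stand 22 mm apart (so a centred bubble leaves 3 mm free at either end); fixed in the platform, its axes parallel to the platform's (y along the vial)
- knob: the levelling knob (flange and bar in one); origin on its axis under the flange, 21 mm below knob_grip. Sprung on its screw: 1 N per mm, 12 mm of travel, then a stop. Clockwise from above lengthens the foot, raising the pressed platform's knob end 3 mm per radian. The foot starts too short: 0.5 to 1.3 rad clockwise are needed. Friction holds the knob where it is turned to.
- foot: foot of the levelling screw under the platform, below the knob, 30 mm in diameter; origin at the centre of its sole
- foot_pad: thin round pad on the scale's base, 40 mm in diameter, on which the foot stands when the platform is pressed down; origin at its underside
- cup: bystander: small two-tone dark cup with a handle, 63 x 91 x 56 mm, beside the knob end of the scale; origin at the centre of its underside
- spice_jar: bystander: spice jar, 41 mm in diameter and 105 mm high, behind the scale; origin at the centre of its underside
- timer: bystander: round egg timer, 62 mm in diameter and 60 mm high, beside the console end of the scale; origin at the centre of its underside
- tin: bystander: flat food tin, 86 mm in diameter and 40 mm high, to the right; origin at the centre of its underside

How it is judged:
On the way, in this order (a step that is already met when the one before it is completed fails the run):
1. the push button is pressed fully down (value of joint power_button above 0.005 m), for 0.05 s.
2. the push button has come up again (value of joint power_button below 0.001 m), for 0.2 s.
3. the fingers press the platform down by the knob until its foot stands on the pad (contact force between foot and foot_pad above 1.5 N and contact force between the fingers and knob above 3 N), for 0.2 s.
At the end, for the whole second after the job is handed in: The bubble is within 3 mm of the middle of the vial (between the marks), the platform's foot stands on its pad with more than 1.5 N, the fingers still hold the knob with more than 3 N, and the button is up (all of step 3 and y of bubble_mid in the frame of vial_mid between -0.003 and 0.003 m and value of joint power_button below 0.001 m); the arm keeps its last pose, push and grip.
It fails at once if a bystander is moved by more than 30 mm or tipped over (distance of any of cup, spice_jar, timer, tin from where it was at the start of the episode above 0.03 m or angle between any of cup, spice_jar's own z axis and vertical above 0.6 rad).
It also fails if it takes over 58 s, if anything falls off the work surface, if the arm or the gripper's body presses on something with over 40 N, if the wrist force passes 120 N, or if a joint passes its speed limit or range.

## Working session

There is one attempt and no reset: what is moved stays moved. The work goes in short steps, Python scripts to look and compute and a tool call to move; the robot and the scene stay as the last step left them, time stands still between calls to the robot, and variables do not carry over. Pictures are saved under pics/ and viewed, at most 12 in all, crops included, and the job is handed in when it is done.

Besides the shell and the picture viewer there is one more tool, called after "Request:" as name([rows], argument=value, ...), one row to a line, values as JSON. move_arm: Moves the arm, as the interface text tells. Its arguments: {"type":"object","properties":{"moves":{"type":"array"},"gripper":{"type":"number"}},"required":["moves"]}

```bash
mkdir -p pics; cat > h.py <<'E'
import numpy as np,cv2
from rig import observe, read_camera, close_job, silhouettes
def pose(c,s=None):
    if 'T_tool_cam' in c:
        T=np.eye(4);T[:3,:3]=s['eef_rot'];T[:3,3]=s['position'];T=T@np.array(c['T_tool_cam']);return T[:3,:3],T[:3,3]
    return np.array(c['orientation']),np.array(c['position'])
def ray(c,uv,z,s=None):
    R,p=pose(c,s)
    n=cv2.undistortPoints(np.array([[uv]],float),np.array(c['mtx']),np.array(c['D'])).ravel()
    d=R@np.array([n[0],n[1],1]);return p+d*(z-p[2])/d[2]
def cen(r):
    ys,xs=np.nonzero(r);return (xs.mean(),ys.mean())
E
python3 - <<'E'
from h import *
s=observe();print({k:np.round(v,3).tolist() for k,v in s.items()})
zs=dict(scale=.03,deck=.04,power_button_top=.05,knob_grip=.085,bubble_mid=.045,vial_mid=.045,knob=.06)
for cam in ['top','scene']:
    c=read_camera(cam);cv2.imwrite(f'pics/{cam}.png',c['color']);print(cam,np.round(c['position'],3))
    for q,z in zs.items():
        for d in silhouettes(q,cam)[:2]:
            uv=cen(d['region']);print(q,round(d['score'],2),np.round(d['extent']),np.round(uv,1),np.round(ray(c,uv,z),3))
E
```

```text
{'time': 0.0, 'joint_pos': [-1.194, 0.351, 1.652, -0.0, 1.139, -0.085], 'qvel': [0.002, 0.0, 0.001, 0.001, 0.002, -0.001], 'joint_torque': [-0.001, -49.732, -28.525, 0.07, 0.026, -0.0], 'position': [0.245, -0.492, 0.218], 'eef_rot': [[0.895, 0.446, -0.0], [0.446, -0.895, 0.001], [0.0, -0.001, -1.0]], 'contact_force': [0.698, -0.245, 0.025], 'torque': [-0.027, -0.036, -0.016], 'grasp_force': 0.0, 'finger_gap': 0.093}
top [0.218 0.068 1.574]
scale 0.71 [233. 194. 109.  66.] [285.8 224.5] [0.544 0.137 0.03 ]
deck 0.77 [253. 192.  93.  58.] [295.8 221.5] [0.55  0.105 0.04 ]
knob_grip 0.6 [310. 206.  17.  18.] [319.6 214.4] [0.559 0.032 0.085]
vial_mid 0.86 [251. 190.  92.  62.] [295.9 221.3] [0.55  0.105 0.045]
vial_mid 0.59 [195. 220.  26.  17.] [205.3 226. ] [0.546 0.382 0.045]
knob 0.71 [311. 206.  19.  19.] [319.8 214.7] [0.564 0.031 0.06 ]
scene [-0.176  0.624  1.092]
scale 0.9 [253. 176. 105.  88.] [304.  218.5] [0.538 0.148 0.03 ]
deck 0.79 [270. 175.  87.  71.] [312.  209.6] [0.546 0.11  0.04 ]
power_button_top 0.65 [273. 235.   8.   8.] [279.2 237.9] [0.506 0.261 0.05 ]
power_button_top 0.52 [322. 183.  15.  16.] [329.1 189.7] [0.577 0.018 0.05 ]
knob_grip 0.53 [320. 183.  18.  16.] [328.8 189.8] [0.552 0.04  0.085]
bubble_mid 0.56 [269. 176.  90.  71.] [312.  209.8] [0.542 0.113 0.045]
vial_mid 0.87 [270. 179.  90.  66.] [311.6 209.7] [0.543 0.114 0.045]
knob 0.71 [321. 179.  18.  19.] [328.5 189.2] [0.573 0.025 0.06 ]
knob 0.46 [249. 175. 112.  88.] [303.9 218.4] [0.518 0.162 0.06 ]
```

View pics/top.png

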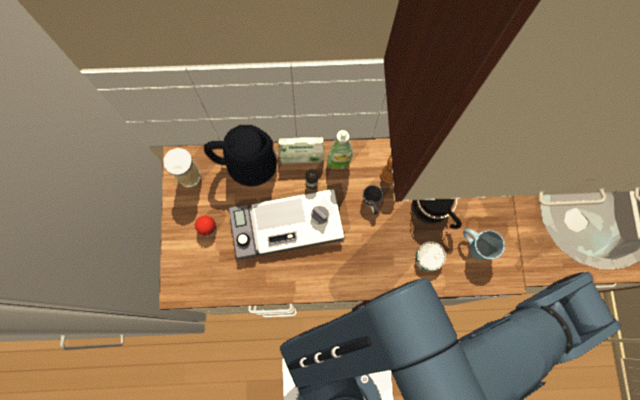

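View pics/scene.png

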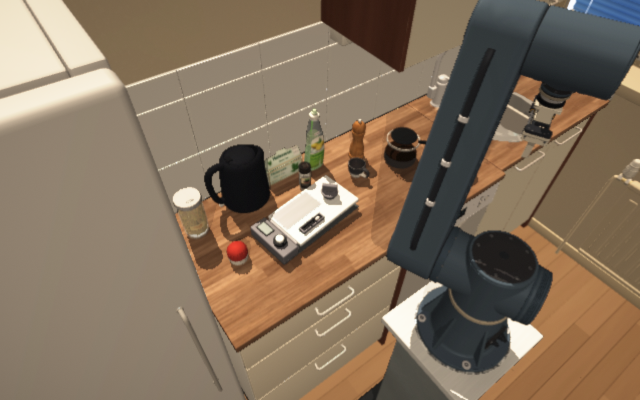

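The top image shows the scale with its console at left: button around (242,239), knob at (320,214), vial at (283,238). I'm moving above it for a wrist view.

Request:
move_arm([
  [0.1,-0.09,-0.08,0,0,0],
  [0.488,-0.452,-0.08,0,0,0],
  [0.488,-0.452,-0.08,0,0,0],
  [0.488,-0.452,-0.08,0,0,0],
  [0.488,-0.452,-0.08,0,0,0],
  [0.488,-0.452,-0.08,0,0,0],
  [0.488,-0.452,-0.08,0,0,0],
  [0.488,-0.452,-0.08,0,0,0],
  [0.488,-0.452,-0.08,0,0,0],
  [0.488,-0.452,-0.08,0,0,0],
  [0.488,-0.452,-0.08,0,0,0],
  [0.488,-0.452,-0.08,0,0,0],
  [0.488,-0.452,-0.08,0,0,0],
  [0.488,-0.452,-0.08,0,0,0],
  [0.488,-0.452,-0.08,0,0,0],
  [0.488,-0.452,-0.08,0,0,0],
  [0.488,-0.452,-0.08,0,0,0],
  [0.488,-0.452,-0.08,0,0,0],
  [0.488,-0.452,-0.08,0,0,0],
  [0.488,-0.452,-0.08,0,0,0],
], gripper=1)

```text
time: 2.47
position: [0.4802, 0.1286, 0.2985]
eef_rot: [[0.896, 0.445, -0.0], [0.445, -0.896, -0.0], [-0.001, 0.0, -1.0]]
contact_force: [-0.0, 0.7, -0.8]
finger_gap: 0.0003
grasp_force: 0.0
```

```bash
cat > look.py <<'E'
from h import *
import sys
s=observe();print(s['time'],np.round(s['joint_pos'],3),np.round(s['position'],4),np.round(s['eef_rot'],3).tolist(),np.round(s['contact_force'],1),s['finger_gap'])
zs=dict(power_button_top=.05,knob_grip=.099,bubble_mid=.045,vial_mid=.045,knob=.09,scale=.03)
c=read_camera('wrist');cv2.imwrite(f'pics/{sys.argv[1]}.png',c['color']);R,p=pose(c,s);print(np.round(p,3),np.round(R,2).tolist())
for q,z in zs.items():
    for d in silhouettes(q,'wrist')[:2]:
        uv=cen(d['region']);rc=cv2.minAreaRect(np.argwhere(d['region'])[:,::-1].astype(np.float32));print(q,round(d['score'],2),np.round(d['extent']),np.round(uv,1),np.round(ray(c,uv,z,s),4),rc)
E
python3 look.py w1
```

```text
2.4667 [ 0.168  0.178  1.678 -0.     1.286  1.278] [0.4802 0.1286 0.2985] [[0.896, 0.445, -0.0], [0.445, -0.896, -0.0], [-0.001, 0.0, -1.0]] [-0.   0.7 -0.8] 0.00028000332146366886
[0.553 0.164 0.464] [[0.44, -0.86, -0.26], [-0.9, -0.43, -0.13], [0.0, 0.29, -0.96]]
power_button_top 0.86 [218. 104.  23.  17.] [228.5 112.2] [0.4984 0.2684 0.05  ] ((228.5, 112.5), (19.0, 19.0), 90.0)
power_button_top 0.55 [252.  43. 215. 164.] [352.3 124.6] [0.5586 0.1095 0.05  ] ((352.20770263671875, 126.16152954101562), (197.52874755859375, 115.43310546875), 19.440034866333008)
knob_grip 0.79 [388. 126.  40.  43.] [408.  148.2] [0.5638 0.0403 0.099 ] ((407.5, 148.0), (42.0, 41.0), 90.0)
vial_mid 0.57 [251.  42. 214. 165.] [352.2 124.6] [0.5587 0.109  0.045 ] ((351.64337158203125, 126.28431701660156), (197.96978759765625, 116.3111801147461), 19.5731258392334)
knob 0.69 [384. 130.  43.  39.] [407.9 148.1] [0.5641 0.0375 0.09  ] ((407.5, 148.0), (42.0, 41.0), 90.0)
scale 0.67 [207.  26. 257. 182.] [328.7 116.8] [0.5535 0.1424 0.03  ] ((327.56427001953125, 120.11844635009766), (246.14137268066406, 121.22245025634766), 20.052082061767578)
```

View pics/w1.png

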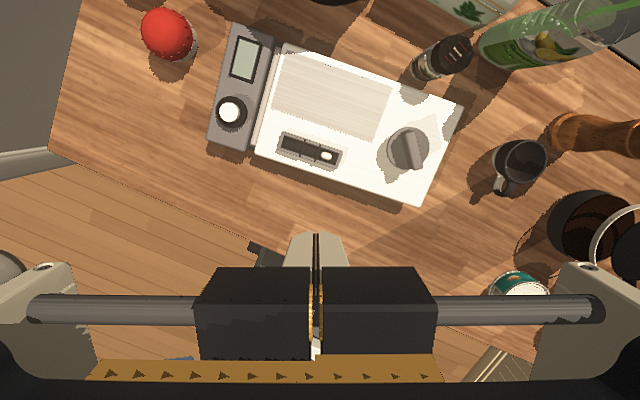

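The wrist view shows the button at (230,112), the knob's grip bar from about (402,129) to (418,168), and the bubble at (328,156) in the vial at (310,151). I'm going above the button, fingers shut.

Request:
move_arm([
  [0.078,-0.1165,0.07,0,0,0],
  [0.078,-0.1165,0.07,0,0,0],
  [0.078,-0.1165,0.07,0,0,0],
  [0.078,-0.1165,0.07,0,0,0],
  [0.078,-0.1165,0.205,0,0,0],
  [0.078,-0.1165,0.205,0,0,0],
  [0.078,-0.1165,0.205,0,0,0],
  [0.078,-0.1165,0.205,0,0,0],
  [0.078,-0.1165,0.205,0,0,0],
])

```text
time: 3.57
position: [0.4972, 0.268, 0.0914]
eef_rot: [[0.895, 0.445, -0.005], [0.445, -0.895, -0.002], [-0.005, -0.0, -1.0]]
contact_force: [1.3, -0.5, 0.5]
finger_gap: 0.0005
grasp_force: 0.0
```

```bash
python3 look.py w2; python3 - <<'E'
from h import *
c=read_camera('wrist');s=observe()
R,p=pose(c,s)
# predicted pixel of TCP, and vertical projection to z=.052
for P in [s['position'],np.array([*s['position'][:2],.052])]:
    rv=cv2.Rodrigues(R.T)[0];print(cv2.projectPoints(np.array([P]),rv,-R.T@p,np.array(c['mtx']),np.array(c['D']))[0].ravel())
E
```

```text
3.5667 [ 0.412  0.54   1.714 -0.     0.893  1.521] [0.4972 0.268  0.0914] [[0.895, 0.445, -0.005], [0.445, -0.895, -0.002], [-0.005, -0.0, -1.0]] [ 1.3 -0.5  0.5] 0.0005101082447642834
[0.571 0.304 0.256] [[0.45, -0.86, -0.26], [-0.9, -0.43, -0.13], [0.0, 0.29, -0.96]]
power_button_top 0.56 [300. 207.  35.  26.] [320.  220.1] [0.5    0.2644 0.05  ] ((319.9157409667969, 219.10084533691406), (35.05674362182617, 26.489652633666992), 3.012787342071533)
power_button_top 0.2 [348.  97. 292. 236.] [493. 208.] [0.5665 0.1521 0.05  ] ((508.7376403808594, 225.66082763671875), (287.97283935546875, 187.77037048339844), 21.181350708007812)
knob_grip 0.59 [600. 249.  36.  40.] [625.1 266.7] [0.5737 0.0881 0.099 ] ((620.0, 269.0), (40.0, 38.0), 90.0)
bubble_mid 0.66 [469. 282.  24.  13.] [478.  288.1] [0.5027 0.1164 0.045 ] ((478.0882568359375, 288.14703369140625), (21.10059928894043, 12.369316101074219), 14.03624439239502)
vial_mid 0.78 [348.  96. 292. 240.] [492.7 207.9] [0.5665 0.1487 0.045 ] ((508.6410827636719, 225.54393005371094), (288.6976318359375, 187.34397888183594), 20.59408950805664)
vial_mid 0.64 [600. 252.  40.  40.] [624.9 266.5] [0.5748 0.0144 0.045 ] ((619.5, 269.0), (40.0, 39.0), 90.0)
knob 0.8 [599. 253.  40.  35.] [625.  266.3] [0.574 0.076 0.09 ] ((620.0, 268.5), (39.0, 38.0), 90.0)
scale 0.81 [266.  62. 374. 274.] [453.  193.6] [0.5616 0.1745 0.03  ] ((471.0947265625, 211.75759887695312), (365.9310302734375, 210.8730010986328), 17.258955001831055)
[313.83576562 245.93716683]
[314.06770306 220.97344169]
```

View pics/w2.png

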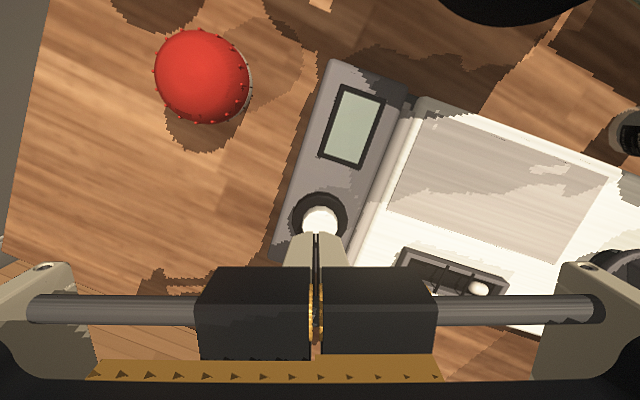

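The view shows the button (white, about 318,221, black ring around it) under the fingertips, 3 mm towards +y of the tool. Correcting and pressing in stages.

Request:
move_arm([
  [0,0.003,0.015,0,0,0],
  [0,0.003,0.025,0,0,0],
  [0,0.003,0.03,0,0,0],
  [0,0.003,0.034,0,0,0],
  [0,0.003,0.034,0,0,0],
])

```text
time: 4.38
position: [0.4998, 0.2659, 0.0611]
eef_rot: [[0.895, 0.446, -0.001], [0.446, -0.895, -0.001], [-0.001, 0.0, -1.0]]
contact_force: [-5.6, -5.6, 16.2]
finger_gap: 0.0005
grasp_force: 7.8
```

```bash
python3 - <<'E'
from h import *
s=observe();print(s['time'],s['position'],s['contact_force'],s['torque'])
c=read_camera('wrist');a=c['color'][150:270,220:420]
d=read_camera('scene');b=d['color'][200:280,220:340]
cv2.imwrite('pics/p1.png',np.vstack([cv2.resize(a,(600,300),interpolation=3)[:290],cv2.resize(b,(600,300),interpolation=3)]))
E
```

```text
4.3833 [0.49977313 0.26594351 0.06107917] [-5.62700477 -5.61023442 16.15047105] [-0.89004864  1.03489884  0.01417595]
```

View pics/p1.png

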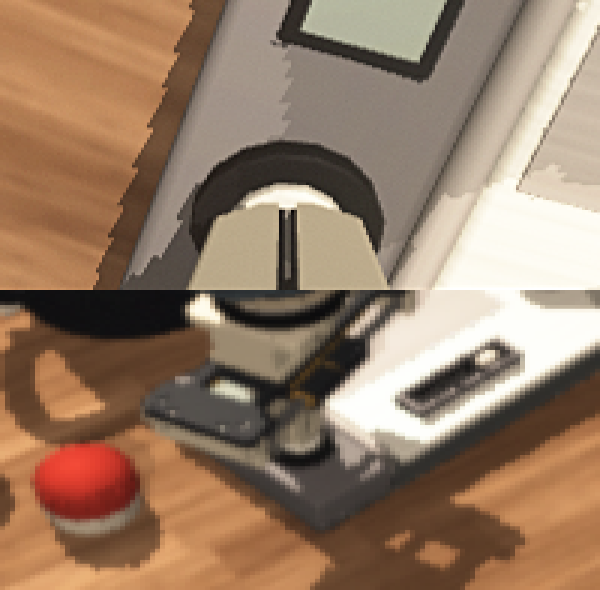

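The fingertips sit inside the black ring with the button's white rim just behind them, but it isn't clear whether the button is down. I'll hold briefly and read the force.

Request:
move_arm([
  [0,0,0,0,0,0],
  [0,0,0.001,0,0,0],
  [0,0,0.001,0,0,0],
])

```text
time: 4.73
position: [0.4998, 0.266, 0.0608]
eef_rot: [[0.895, 0.446, -0.0], [0.446, -0.895, -0.0], [-0.0, 0.0, -1.0]]
contact_force: [-8.9, -6.9, 27.9]
finger_gap: 0.0006
grasp_force: 13.3
```

Request:
move_arm([
  [0,0,-0.0035,0,0,0],
  [0,0,-0.0035,0,0,0],
  [0,0,-0.0035,0,0,0],
])

```text
time: 4.98
position: [0.5, 0.2661, 0.0625]
eef_rot: [[0.895, 0.446, 0.0], [0.446, -0.895, 0.0], [0.0, 0.0, -1.0]]
contact_force: [0.2, -1.2, 2.1]
finger_gap: 0.0004
grasp_force: 1.6
```

Request:
move_arm([
  [0,0,-0.002,0,0,0],
  [0,0,-0.002,0,0,0],
  [0,0,-0.002,0,0,0],
])

```text
time: 5.23
position: [0.4999, 0.2661, 0.0641]
eef_rot: [[0.895, 0.446, 0.0], [0.446, -0.895, 0.0], [0.0, 0.0, -1.0]]
contact_force: [0.6, -0.6, 2.4]
finger_gap: 0.0005
grasp_force: 1.2
```

Request:
move_arm([
  [0,0,-0.02,0,0,0],
  [0,0,-0.02,0,0,0],
  [0,0,-0.02,0,0,0],
])

```text
time: 5.48
position: [0.5001, 0.2663, 0.0843]
eef_rot: [[0.895, 0.446, 0.001], [0.446, -0.895, 0.001], [0.001, -0.0, -1.0]]
contact_force: [0.2, -0.5, -0.7]
finger_gap: 0.0005
grasp_force: 0.0
```

Button is spring-back confirmed: stop at z≈0.061, about 2 N spring force above it. On to the knob, gripper half open.

Request:
move_arm([
  [0,0,-0.04,0,0,0],
  [0,0.01,-0.08,0,0,0],
  [-0.063,0.227,-0.116,0,0,0],
  [-0.063,0.227,-0.116,0,0,0],
  [-0.063,0.227,-0.116,0,0,0],
  [-0.063,0.227,-0.116,0,0,0],
  [-0.063,0.227,-0.116,0,0,0],
  [-0.063,0.227,-0.116,0,0,0],
  [-0.063,0.227,-0.116,0,0,0],
  [-0.063,0.227,-0.116,0,0,0],
], gripper=-0.2)

```text
time: 6.32
position: [0.5444, 0.0342, 0.1992]
eef_rot: [[0.896, 0.444, -0.001], [0.444, -0.896, 0.0], [-0.001, -0.001, -1.0]]
contact_force: [-0.2, 0.3, 0.9]
finger_gap: 0.0549
grasp_force: 0.0
```

```bash
python3 look.py w3
```

```text
6.3167 [-0.023  0.364  1.684  0.     1.095  1.088] [0.5444 0.0342 0.1992] [[0.896, 0.444, -0.001], [0.444, -0.896, 0.0], [-0.001, -0.001, -1.0]] [-0.2  0.3  0.9] 0.05487554223723261
[0.617 0.069 0.364] [[0.44, -0.86, -0.26], [-0.9, -0.42, -0.13], [0.0, 0.29, -0.96]]
power_button_top 0.91 [ 82. 117.  30.  25.] [ 94.3 129.2] [0.4966 0.272  0.05  ] ((94.5, 129.0), (24.0, 29.0), 90.0)
knob_grip 0.81 [303. 146.  52.  59.] [327.  174.5] [0.5708 0.0342 0.099 ] ((326.9000244140625, 173.70001220703125), (55.007266998291016, 54.11284255981445), 26.56505012512207)
knob_grip 0.22 [ 77.  19. 326. 226.] [228.6 132. ] [0.5664 0.1302 0.099 ] ((224.99998474121094, 133.99998474121094), (328.244384765625, 148.6270294189453), 18.434947967529297)
bubble_mid 0.45 [220. 182.  16.   6.] [226.1 182.6] [0.5027 0.1246 0.045 ] ((226.00001525878906, 182.5), (12.965337753295898, 7.905693531036377), 18.434947967529297)
vial_mid 0.83 [136.  37. 267. 208.] [260.5 142.5] [0.5609 0.1075 0.045 ] ((257.4206848144531, 144.14169311523438), (260.55242919921875, 142.91029357910156), 18.615692138671875)
knob 0.69 [299. 149.  57.  56.] [326.8 174.7] [0.5689 0.0331 0.09  ] ((326.7000427246094, 174.10000610351562), (55.901695251464844, 55.007266998291016), 26.56505012512207)
scale 0.78 [ 76.  18. 325. 227.] [228.6 132. ] [0.5531 0.146  0.03  ] ((225.19998168945312, 133.89999389648438), (327.9281311035156, 148.31082153320312), 18.43494987487793)
```

View pics/w3.png

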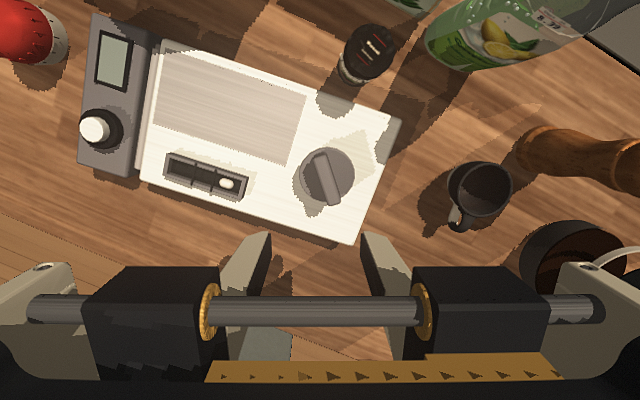

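The view shows the bar's top face from about (319,153) to (332,207), bubble at (227,183) at the knob end of the vial, cup at (480,195) and jar at (365,50) well clear. Measuring.

```bash
python3 - <<'E'
from h import *
c=read_camera('wrist');s=observe();sc=read_camera('scene');tp=read_camera('top')
s1=dict(s);s1['position']=np.array([.4802,.1286,.2985]);s1['eef_rot']=np.array([[.896,.445,0],[.445,-.896,0],[-.001,0,-1]])
obs=[(c,s,(327,174.6)),(c,s1,(408,148.1)),(sc,None,(328.7,189.5)),(tp,None,(319.7,214.6))]
A=np.zeros((3,3));b=np.zeros(3);L=[]
for k,st,uv in obs:
    a=ray(k,uv,.05,st);e=ray(k,uv,.1,st);d=(e-a)/np.linalg.norm(e-a);M=np.eye(3)-np.outer(d,d);A+=M;b+=M@a;L.append((a,M))
X=np.linalg.solve(A,b);print('knob',X,[np.round(np.linalg.norm(M@(X-a)),4) for a,M in L])
for z in(.08,.09,.1):
    p,q=ray(c,(319,153),z,s),ray(c,(332,207),z,s);print(z,p,q,(p+q)/2,np.linalg.norm(p-q),np.arctan2(*(p-q)[1::-1]))
p,q=ray(c,(165,165),.045,s),ray(c,(245,190),.045,s);print('vial yaw',np.arctan2(*(p-q)[1::-1])-np.pi/2,p,q)
E
```

```text
knob [0.56435613 0.03081954 0.06880548] [np.float64(0.0012), np.float64(0.0009), np.float64(0.0008), np.float64(0.0022)]
0.08 [0.58300239 0.04960391 0.08      ] [0.53945951 0.01272138 0.08      ] [0.56123095 0.03116264 0.08      ] 0.05706402848690808 0.7027726239605414
0.09 [0.58419471 0.0503456  0.09      ] [0.54217874 0.01475642 0.09      ] [0.56318672 0.03255101 0.09      ] 0.05506298125764379 0.7027726239605406
0.1 [0.58538703 0.05108728 0.1       ] [0.54489796 0.01679146 0.1       ] [0.5651425  0.03393937 0.1       ] 0.05306193402837942 0.7027726239605409
vial yaw 0.14385676214142262 [0.49070129 0.19451594 0.045     ] [0.50390547 0.10336305 0.045     ]
```

Request:
move_arm([
  [0.017,0.01,0.03,0,0,-0.12],
  [0.017,0.01,0.06,0,0,-0.24],
  [0.017,0.01,0.079,0,0,-0.24],
  [0.017,0.01,0.079,0,0,-0.24],
  [0.017,0.01,0.079,0,0,-0.24],
])

```text
time: 7.23
position: [0.564, 0.0335, 0.121]
eef_rot: [[0.764, 0.645, -0.001], [0.645, -0.764, 0.0], [-0.001, -0.001, -1.0]]
contact_force: [0.3, 0.4, 0.5]
finger_gap: 0.056
grasp_force: 0.0
```

```bash
python3 look.py w4; python3 - <<'E'
from h import *
c=read_camera('wrist');s=observe();R,p=pose(c,s);rv=cv2.Rodrigues(R.T)[0];e=np.array(s['eef_rot'])
for z in (.095,.067):
  for dx in(-.025,0,.025):
    P=np.array([*s['position'][:2],z])+e[:,0]*dx;print(z,dx,cv2.projectPoints(P[None],rv,-R.T@p,np.array(c['mtx']),np.array(c['D']))[0].ravel())
E
```

```text
7.2333 [-0.023  0.496  1.699 -0.     0.948  0.847] [0.564  0.0335 0.121 ] [[0.764, 0.645, -0.001], [0.645, -0.764, 0.0], [-0.001, -0.001, -1.0]] [0.3 0.4 0.5] 0.055969575728690615
[0.626 0.085 0.286] [[0.64, -0.73, -0.22], [-0.76, -0.62, -0.19], [-0.0, 0.29, -0.96]]
power_button_top 0.6 [ 0. 67. 41. 35.] [20.3 83.4] [0.4952 0.2737 0.05  ] ((20.5, 83.0), (36.0, 41.0), 90.0)
knob_grip 0.96 [283. 181.  70.  82.] [317.7 218.2] [0.5732 0.0378 0.099 ] ((318.5, 217.50001525878906), (72.12489318847656, 70.71067810058594), 45.0)
bubble_mid 0.52 [180. 190.  15.  14.] [186.  194.8] [0.501 0.125 0.045] ((185.9615478515625, 194.8076934814453), (18.027755737304688, 11.926054000854492), 33.690067291259766)
vial_mid 0.7 [ 74.   0. 351. 294.] [236.5 147. ] [0.5624 0.1155 0.045 ] ((232.38809204101562, 152.2852020263672), (345.9647216796875, 187.04205322265625), 32.735225677490234)
knob 0.97 [279. 183.  76.  80.] [317.9 218.3] [0.5707 0.0354 0.09  ] ((318.25, 217.25001525878906), (74.24620819091797, 70.71067810058594), 45.0)
scale 0.89 [  0.   4. 426. 292.] [202.6 132. ] [0.55   0.1474 0.03  ] ((203.28489685058594, 127.13549041748047), (431.0899353027344, 191.95872497558594), 28.415374755859375)
0.095 -0.025 [313.82756354 260.39263922]
0.095 0 [313.77188104 228.81100585]
0.095 0.025 [313.71314286 194.90324842]
0.067 -0.025 [313.95404262 243.74718118]
0.067 0 [313.90906938 215.24743639]
0.067 0.025 [313.86196172 184.9171962 ]
```

View pics/w4.png

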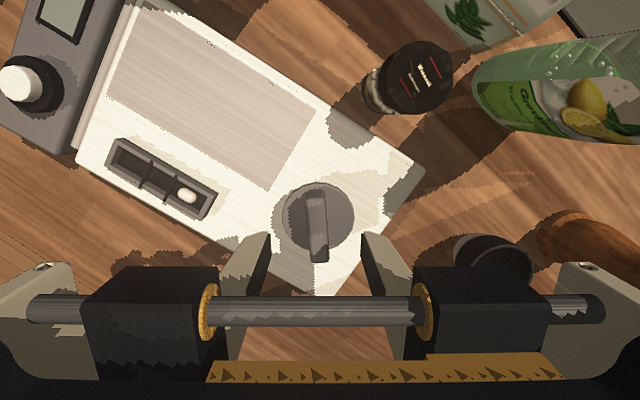

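Bar top runs (315,192)–(318,260), on the predicted line except +2 mm in tool y. Descending around it.

Request:
move_arm([
  [0,0.002,0.025,0,0,-0.03],
  [0,0.002,0.044,0,0,-0.03],
  [0,0.002,0.049,0,0,-0.03],
  [0,0.002,0.049,0,0,-0.03],
  [0,0.002,0.049,0,0,-0.03],
])

```text
time: 8.05
position: [0.5659, 0.0319, 0.0729]
eef_rot: [[0.744, 0.668, 0.0], [0.668, -0.744, 0.0], [0.0, 0.0, -1.0]]
contact_force: [0.0, -0.8, 0.3]
finger_gap: 0.0556
grasp_force: 0.0
```

Request:
move_arm([
  [0,0,0.003,0,0,0],
  [0,0,0.003,0,0,0],
  [0,0,0.003,0,0,0],
])

```text
time: 8.3
position: [0.566, 0.0319, 0.0698]
eef_rot: [[0.744, 0.668, 0.001], [0.668, -0.744, -0.0], [0.001, 0.001, -1.0]]
contact_force: [0.4, 0.8, 0.7]
finger_gap: 0.0557
grasp_force: 0.3
```

Request:
move_arm([
  [0,0,0,0,0,0],
  [0,0,0,0,0,0],
  [0,0,0,0,0,0],
  [0,0,0,0,0,0],
  [0,0,0,0,0,0],
  [0,0,0,0,0,0],
], gripper=1)

```text
time: 8.8
position: [0.5656, 0.0319, 0.0693]
eef_rot: [[0.744, 0.668, 0.0], [0.668, -0.744, 0.0], [0.0, 0.0, -1.0]]
contact_force: [1.1, -0.6, 1.3]
finger_gap: 0.0206
grasp_force: 1.1
```

Request:
move_arm([
  [0,0,0.004,0,0,0],
  [0,0,0.008,0,0,0],
  [0,0,0.012,0,0,0],
  [0,0,0.012,0,0,0],
  [0,0,0.012,0,0,0],
])

```text
time: 9.22
position: [0.5656, 0.0317, 0.0569]
eef_rot: [[0.744, 0.668, -0.0], [0.668, -0.744, -0.0], [-0.0, -0.0, -1.0]]
contact_force: [-1.3, -2.5, 6.5]
finger_gap: 0.0137
grasp_force: 29.8
```

Request:
move_arm([
  [0,0,0.002,0,0,0],
  [0,0,0.002,0,0,0],
  [0,0,0.002,0,0,0],
])

```text
time: 9.47
position: [0.5656, 0.0317, 0.0551]
eef_rot: [[0.744, 0.668, -0.0], [0.668, -0.744, -0.0], [-0.0, 0.0, -1.0]]
contact_force: [-2.1, -3.4, 8.9]
finger_gap: 0.0137
grasp_force: 29.8
```

Request:
move_arm([
  [0,0,0.002,0,0,0],
  [0,0,0.002,0,0,0],
  [0,0,0.002,0,0,0],
])

```text
time: 9.72
position: [0.5656, 0.0317, 0.0532]
eef_rot: [[0.744, 0.668, 0.0], [0.668, -0.744, -0.0], [-0.0, 0.0, -1.0]]
contact_force: [-1.7, -3.1, 9.9]
finger_gap: 0.0138
grasp_force: 29.8
```

```bash
cat > bub.py <<'E'
from h import *
import sys
s=observe();print(s['time'],np.round(s['joint_pos'],2),s['position'],np.round(s['contact_force'],1))
c=read_camera('wrist')
for d in silhouettes('bubble_mid','wrist')[:2]:
    uv=cen(d['region']);print(d['score'],np.round(d['extent']),np.round(uv,1),ray(c,uv,.045,s))
    if d['score']<.3 or d['extent'][2]>60: continue
    u,v=map(int,uv);u=max(u,110);v=max(v,80);cr=c['color'][v-80:v+80,u-110:u+110];cv2.imwrite(f'pics/{sys.argv[1]}.png',cv2.resize(cr,None,fx=3.6,fy=3.6,interpolation=cv2.INTER_CUBIC));print('crop',u-110,v-80);break
else: cv2.imwrite(f'pics/{sys.argv[1]}.png',c['color'])
E
python3 bub.py b1
```

```text
9.7167 [-0.03  0.6   1.73 -0.    0.81  0.81] [0.56557315 0.03171096 0.05324399] [-1.7 -3.1  9.9]
0.9 [ 72. 180.  32.  18.] [ 87.2 188. ] [0.49735861 0.15980124 0.045     ]
crop 0 108
```

View pics/b1.png

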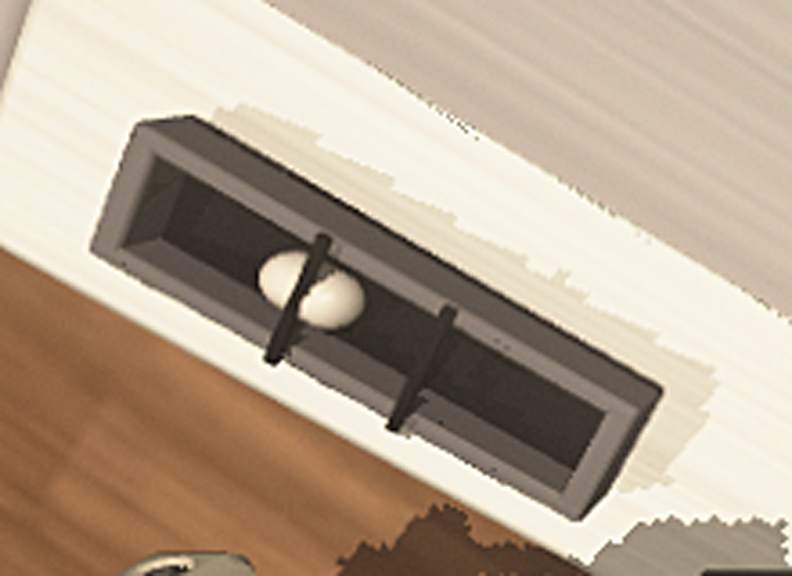

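The bubble (crop 312,290) sits left, i.e. +y, of the middle of the marks (crop 360,335) by about 10 mm, so about 0.68 rad clockwise are needed. I'll press a little firmer first, then turn.

Request:
move_arm([
  [0,0,0.0015,0,0,0],
  [0,0,0.0015,0,0,0],
  [0,0,0.0015,0,0,0],
])

```text
time: 10.07
position: [0.5656, 0.0317, 0.052]
eef_rot: [[0.744, 0.668, 0.0], [0.668, -0.744, -0.0], [-0.0, 0.0, -1.0]]
contact_force: [-3.0, -3.0, 12.1]
finger_gap: 0.0137
grasp_force: 29.9
```

Request:
move_arm([
  [0,0,0,0,0,0.07],
  [0,0,0,0,0,0.14],
  [0,0,0,0,0,0.21],
  [0,0,0,0,0,0.28],
  [0,0,0,0,0,0.35],
  [0,0,0,0,0,0.42],
  [0,0,0,0,0,0.42],
  [0,0,0,0,0,0.42],
])

```text
time: 10.73
position: [0.5661, 0.031, 0.0526]
eef_rot: [[0.952, 0.306, 0.001], [0.306, -0.952, -0.001], [0.001, 0.001, -1.0]]
contact_force: [-4.6, -7.4, 17.9]
finger_gap: 0.0137
grasp_force: 29.9
```

```bash
python3 bub.py b2
```

```text
10.7333 [-0.03  0.6   1.73 -0.    0.81  1.23] [0.56611558 0.03104761 0.05262925] [-4.6 -7.4 17.9]
0.53 [ 98. 272.  24.  14.] [108.4 277.4] [0.49708104 0.15600859 0.045     ]
crop 0 197
```

View pics/b2.png

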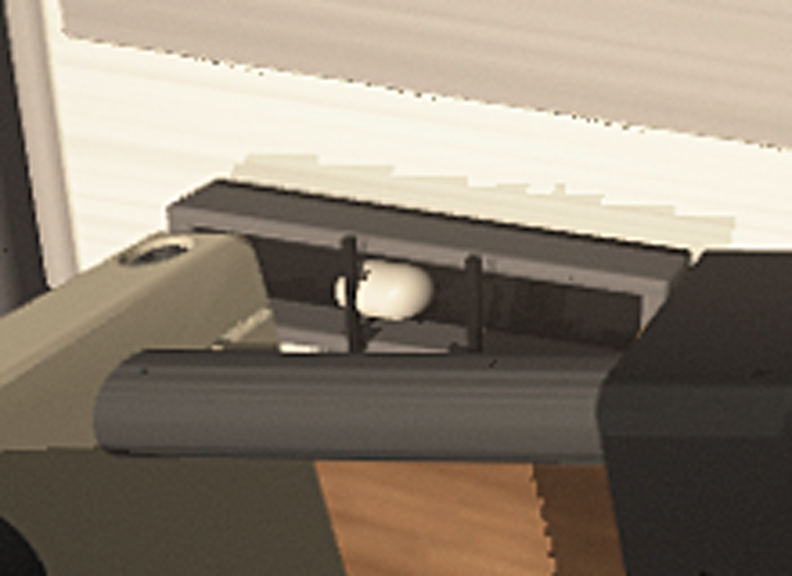

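The bubble (384,290) is now about 5 mm (plus about 2 mm of parallax, as the marks lie above it) short of the mid of the marks (412,297). Turning 0.38 rad further, easing off slightly.

Request:
move_arm([
  [-0.0005,0.0005,-0.0005,0,0,0.07],
  [-0.0005,0.0005,-0.001,0,0,0.14],
  [-0.0005,0.0005,-0.001,0,0,0.21],
  [-0.0005,0.0005,-0.001,0,0,0.28],
  [-0.0005,0.0005,-0.001,0,0,0.35],
  [-0.0005,0.0005,-0.001,0,0,0.38],
  [-0.0005,0.0005,-0.001,0,0,0.38],
  [-0.0005,0.0005,-0.001,0,0,0.38],
])

```text
time: 11.5
position: [0.5662, 0.0303, 0.0538]
eef_rot: [[0.998, -0.068, 0.002], [-0.068, -0.998, -0.001], [0.002, 0.001, -1.0]]
contact_force: [-2.5, -8.1, 18.1]
finger_gap: 0.0137
grasp_force: 29.9
```

```bash
python3 - <<'E'
from h import *
s=observe();print(s['time'],np.round(s['joint_pos'],2),np.round(s['contact_force'],1))
ims=[]
for cam in('wrist','scene','top'):
    c=read_camera(cam)
    np.savez(f'{cam}.npz',**{k:np.array(v) for k,v in c.items()})
    for d in silhouettes('bubble_mid',cam)[:2]: print(cam,d['score'],d['extent'],ray(c,cen(d['region']),.045,s))
    # project vial position
    R,p=pose(c,s);P=np.array([[.497,.149,.045]]);uv=cv2.projectPoints(P,cv2.Rodrigues(R.T)[0],-R.T@p,c['mtx'],c['D'])[0].ravel();print(cam,uv)
    w,h=(100,58) if cam=='wrist' else (36,21)
    u,v=np.clip(int(uv[0]),w,640-w),np.clip(int(uv[1]),h,400-h);print('crop0',u-w,v-h)
    ims.append(cv2.resize(c['color'][v-h:v+h,u-w:u+w],(500,290),interpolation=cv2.INTER_CUBIC))
cv2.imwrite('pics/b3.png',np.vstack([cv2.resize(ims[0],(500,290)),ims[1]]));cv2.imwrite('pics/b3t.png',ims[2])
E
```

```text
11.5 [-0.03  0.6   1.73 -0.    0.81  1.61] [-2.5 -8.1 18.1]
wrist 0.87 [141.7, 333.1, 26.5, 12.3] [0.49677718 0.15383436 0.045     ]
wrist [159.49610995 336.69750743]
crop0 59 278
scene [311.17632494 223.85284571]
crop0 275 202
top [281.97562445 238.76575509]
crop0 245 217
```

View pics/b3.png

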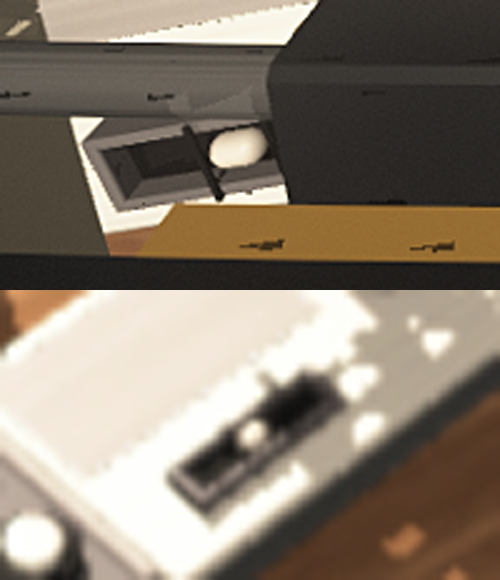

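Wrist: bubble (240,148) is just beyond the left mark (205,162), right mark hidden; in the scene view it's near the vial's middle (253,433). I'll triangulate bubble and marks over the three poses to remove parallax.

```bash
python3 - <<'E'
from h import *
from scipy.optimize import least_squares
c=dict(np.load('wrist.npz'));s=observe()
def st(p,x,y): return dict(position=np.array(p),eef_rot=np.array([[x,y,0],[y,-x,0],[0,0,-1]]))
S=[st([.5656,.0317,.0532],.744,.668),st([.56612,.03105,.05263],.952,.306),dict(position=s['position'],eef_rot=np.array(s['eef_rot']))]
f1=lambda u,v:(u/3.6,v/3.6+108);f2=lambda u,v:(u/3.6,v/3.6+197);f3=lambda u,v:(u*.4+59,v*.4+278)
Lu=[(0,f1(323,238)),(1,f2(348,238)),(2,f3(188,127))];Ru=[(0,f1(449,310)),(1,f2(473,258))]
Ll=[(0,f1(272,362)),(2,f3(219,197))]; Rl=[(0,f1(397,430))]
B=[(0,f1(312,290)),(1,f2(384,290)),(2,f3(240,148))]
cam=[pose(c,x) for x in S]
def pr(P,i):
    R,p=cam[i];return cv2.projectPoints(P[None],cv2.Rodrigues(R.T)[0],-R.T@p,c['mtx'],c['D'])[0].ravel()
# model: centre (x,y), yaw a, mark z zm, half width w, bubble z zb, bubble lateral offset xb=0, t1..3
def res(q):
    x,y,a,zm,w,zb,t1,t2,t3=q;ay=np.array([-np.sin(a),np.cos(a),0]);ax=np.array([np.cos(a),np.sin(a),0]);C=np.array([x,y,0]);r=[]
    for obs,sy,sx in((Lu,1,1),(Ru,-1,1),(Ll,1,-1),(Rl,-1,-1)):
        for i,uv in obs: r+=list(pr(C+ay*.011*sy+ax*w*sx+np.array([0,0,zm]),i)-uv)
    for (i,uv),t in zip(B,(t1,t2,t3)): r+=list(pr(C+ay*t+np.array([0,0,zb]),i)-uv)
    return np.array(r+[(a-.15)/.03,(zm-.05)/.005*1,(zb-.045)/.004,(t1-t2-.0061)/.001,(t2-t3-.0055)/.001])
q=least_squares(res,[.497,.149,.145,.05,.01,.045,.01,.005,.0],x_scale=[.01,.01,.1,.01,.01,.01,.01,.01,.01]);J=q.jac
print(np.round(q.x,4),'\nsd',np.round(np.sqrt(np.diag(np.linalg.inv(J.T@J))),4));print(np.round(q.fun,1))
E
```

```text
[0.5017 0.1469 0.1546 0.0537 0.0125 0.0495 0.0125 0.0077 0.0022] 
sd [0.0009 0.0006 0.0129 0.0011 0.0003 0.0013 0.0007 0.0007 0.0008]
[ 0.4  0.4  0.3  0.4 -1.  -0.4  0.1  0.2 -0.1 -0.1  0.2 -0.   0.6 -0.3
 -0.9 -0.3 -1.   0.2  0.9  0.1 -0.1 -0.9  0.2  0.7  1.1 -1.4 -0. ]
```

The residual is about +2.2 mm, so another 0.15 rad clockwise.

Request:
move_arm([
  [0,0.0005,0,0,0,0.05],
  [0,0.0005,0,0,0,0.1],
  [0,0.0005,0,0,0,0.15],
  [0,0.0005,0,0,0,0.15],
  [0,0.0005,0,0,0,0.15],
  [0,0.0005,0,0,0,0.15],
])

```text
time: 12.3
position: [0.5661, 0.0299, 0.0539]
eef_rot: [[0.976, -0.216, 0.002], [-0.216, -0.976, -0.001], [0.002, 0.001, -1.0]]
contact_force: [-3.2, -7.2, 20.2]
finger_gap: 0.0139
grasp_force: 29.9
```

```bash
python3 - <<'E'
from h import *
s=observe();print(s['time'],np.round(s['joint_pos'],2),np.round(s['contact_force'],1))
c=read_camera('wrist');R,p=pose(c,s)
a=.1546;ay=np.array([-np.sin(a),np.cos(a),0]);ax=np.array([np.cos(a),np.sin(a),0]);C=np.array([.5017,.1469,0])
im=cv2.resize(c['color'],None,fx=4,fy=4,interpolation=cv2.INTER_CUBIC)
P=lambda X:cv2.projectPoints(X[None],cv2.Rodrigues(R.T)[0],-R.T@p,c['mtx'],c['D'])[0].ravel()
b=P(C+[0,0,.0495])
for t in(-.008,0,.008): print('bubble-plane',t,P(C+ay*t+[0,0,.0495]))
for sx in(1,-1): print('L mark',P(C+ay*.011+ax*.0125*sx+[0,0,.0537]))
for d in silhouettes('bubble_mid','wrist')[:1]:
    w=ray(c,cen(d['region']),.0495,s);print(d['score'],d['extent'],cen(d['region']),'t',(w-C)@ay)
u,v=(b*4).astype(int);y0,x0=max(v-250,0),max(u-380,0);print('crop',x0/4,y0/4);cr=im[y0:y0+500,x0:x0+760].copy()
for t in(-.008,0,.008): cv2.circle(cr,tuple(int(k) for k in P(C+ay*t+[0,0,.0495])*4-[x0,y0]),4,(0,0,255),-1)
cv2.imwrite('pics/b4.png',cr)
E
```

```text
12.3 [-0.03  0.6   1.73 -0.    0.81  1.76] [-3.2 -7.2 20.2]
bubble-plane -0.008 [187.08087385 350.55190896]
bubble-plane 0 [177.49883677 353.63374631]
bubble-plane 0.008 [168.020166   356.67516959]
L mark [152.72170237 349.44271796]
L mark [170.39225001 374.99718508]
0.47 [133.3, 0.0, 147.1, 107.3] (np.float64(207.29898620575037), np.float64(50.098055509390065)) t -0.1131433335214344
crop 82.25 291.0
```

View pics/b4.png

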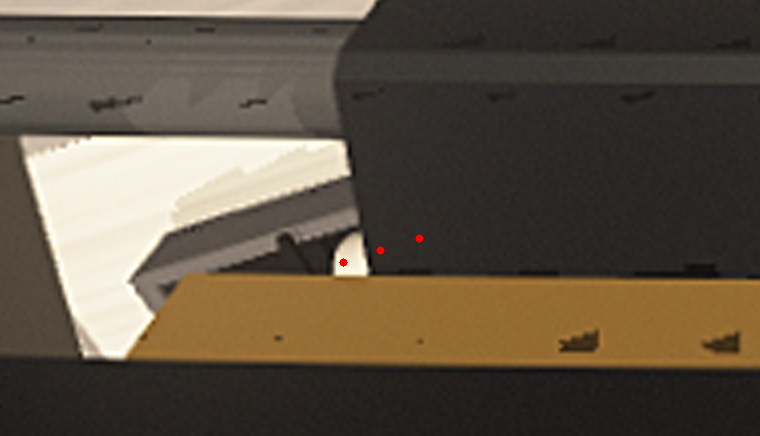

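The bubble's left tip (333,265) lies about 1.5 mm left of where a centred bubble would end (343,262), so I'll turn another 0.1 rad.

Request:
move_arm([
  [0,0,0,0,0,0.05],
  [0,0,0,0,0,0.1],
  [0,0,0,0,0,0.1],
  [0,0,0,0,0,0.1],
  [0,0,0,0,0,0.1],
])

```text
time: 12.82
position: [0.5661, 0.0297, 0.0541]
eef_rot: [[0.95, -0.313, 0.002], [-0.313, -0.95, -0.002], [0.002, 0.001, -1.0]]
contact_force: [-5.0, -8.7, 22.4]
finger_gap: 0.0142
grasp_force: 29.9
```

```bash
python3 - <<'E'
from h import *
s=observe();print(s['time'],np.round(s['joint_pos'],2),np.round(s['contact_force'],1))
n=read_camera('scene');o=dict(np.load('scene.npz'))
a=.1546;ay=np.array([-np.sin(a),np.cos(a),0]);ax=np.array([np.cos(a),np.sin(a),0]);C=np.array([.5017,.1469,.05])
t=np.arange(-.06,.0601,.003);lat=np.arange(-.025,.0251,.0025)
R,p=pose(n);g=np.array([[C+ay*i+ax*j for i in t] for j in lat]).reshape(-1,3)
uv=cv2.projectPoints(g,cv2.Rodrigues(R.T)[0],-R.T@p,n['mtx'],n['D'])[0].reshape(len(lat),len(t),2).astype(np.float32)
for k in(o,n):
    G=cv2.cvtColor(k['color'],cv2.COLOR_BGR2GRAY).astype(np.float32);I=cv2.remap(G,uv[...,0],uv[...,1],cv2.INTER_CUBIC)
    if k is o: j=I[:,14:27].mean(1).argmin();print('lat',lat[j])
    print(np.c_[t*1000,I[j-1:j+2].mean(0)].round().astype(int).tolist())
E
```

```text
12.8167 [-0.03  0.6   1.73 -0.    0.81  1.86] [-5.  -8.7 22.4]
lat -0.017500000000000005
[[-60, 236], [-57, 238], [-54, 233], [-51, 242], [-48, 248], [-45, 224], [-42, 149], [-39, 90], [-36, 77], [-33, 78], [-30, 80], [-27, 74], [-24, 67], [-21, 73], [-18, 73], [-15, 73], [-12, 70], [-9, 72], [-6, 83], [-3, 92], [0, 89], [3, 97], [6, 97], [9, 91], [12, 89], [15, 83], [18, 89], [21, 105], [24, 103], [27, 99], [30, 90], [33, 84], [36, 95], [39, 100], [42, 96], [45, 88], [48, 99], [51, 198], [54, 256], [57, 254], [60, 254]]
[[-60, 170], [-57, 182], [-54, 186], [-51, 185], [-48, 206], [-45, 218], [-42, 169], [-39, 117], [-36, 85], [-33, 78], [-30, 80], [-27, 77], [-24, 73], [-21, 74], [-18, 77], [-15, 78], [-12, 76], [-9, 78], [-6, 86], [-3, 94], [0, 101], [3, 106], [6, 99], [9, 90], [12, 89], [15, 93], [18, 93], [21, 107], [24, 102], [27, 98], [30, 89], [33, 85], [36, 98], [39, 101], [42, 99], [45, 94], [48, 103], [51, 199], [54, 256], [57, 254], [60, 254]]
```

```bash
python3 - <<'E'
from h import *
n=read_camera('scene');o=dict(np.load('scene.npz'))
a=.1546;ay=np.array([-np.sin(a),np.cos(a),0]);ax=np.array([np.cos(a),np.sin(a),0]);C=np.array([.5017,.1469,.05])
t=np.arange(-.06,.0601,.001);lat=np.arange(-.025,.0251,.0025)
R,p=pose(n);g=np.array([[C+ay*i+ax*j for i in t] for j in lat]).reshape(-1,3)
uv=cv2.projectPoints(g,cv2.Rodrigues(R.T)[0],-R.T@p,n['mtx'],n['D'])[0].reshape(len(lat),len(t),2).astype(np.float32)
for k in(o,n):
    G=cv2.cvtColor(k['color'],cv2.COLOR_BGR2GRAY).astype(np.float32);I=cv2.remap(G,uv[...,0],uv[...,1],cv2.INTER_LINEAR)
    for j in range(4,15):
        r=I[j];w=np.clip(r[40:85]-120,0,None);e=np.nonzero(r<150)[0]
        print(lat[j].round(4),'span',t[e[0]].round(3),t[e[-1]].round(3),'peak',r[40:85].max().round(),'cen',round(float((w*t[40:85]).sum()/max(w.sum(),1)),4))
    print()
E
```

```text
-0.015 span -0.042 0.049 peak 111.0 cen 0.0
-0.0125 span -0.043 0.049 peak 125.0 cen 0.0224
-0.01 span -0.044 0.049 peak 130.0 cen 0.0038
-0.0075 span -0.044 0.048 peak 164.0 cen 0.0038
-0.005 span -0.046 0.048 peak 210.0 cen 0.003
-0.0025 span -0.047 0.048 peak 235.0 cen 0.0022
-0.0 span -0.045 0.048 peak 236.0 cen 0.0012
0.0025 span -0.043 0.047 peak 197.0 cen 0.0006
0.005 span -0.041 0.046 peak 153.0 cen 0.0002
0.0075 span -0.039 0.037 peak 171.0 cen 0.0054
0.01 span -0.025 -0.02 peak 225.0 cen 0.0033

-0.015 span -0.044 0.049 peak 113.0 cen 0.0
-0.0125 span -0.046 0.049 peak 134.0 cen 0.0107
-0.01 span -0.047 0.049 peak 144.0 cen 0.0015
-0.0075 span -0.046 0.048 peak 167.0 cen 0.0005
-0.005 span -0.044 0.048 peak 211.0 cen 0.0001
-0.0025 span -0.044 0.048 peak 237.0 cen -0.0
-0.0 span -0.044 0.048 peak 235.0 cen -0.0001
0.0025 span -0.043 0.047 peak 196.0 cen -0.0004
0.005 span -0.043 0.046 peak 150.0 cen -0.0006
0.0075 span -0.044 0.038 peak 168.0 cen 0.0035
0.01 span -0.044 -0.022 peak 222.0 cen 0.0027
```

All estimates agree the bubble is within about 1 mm of centre, with 22 N pressing and a 30 N grip. Handing in.

```bash
python3 -c "
from rig import *
print(close_job())"
```

```text
the job is handed in; nothing more can be done
None
```

The job is handed in, but no verdict came back: the button was pressed and had sprung back, and the arm still holds the knob (30 N grip, pressing with about 22 N), with the bubble estimated within about 1 mm of centre.

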